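# Close the spice jar and bring it to the front of the carousel

## Task

First put the red lid on the open, red-banded jar of the spice carousel, fully down and level; only then turn the carousel, without spinning it fast, until that jar stands at the green pointer on the carousel's foot. Finish while holding the carousel still there, with the fingers firmly on it or on the lid of that jar: do not let go. Leave everything else on the counter where it is.

Things in the scene. Friction and masses are not known exactly. Their poses are not given: they have to be found in the camera images.
- red_lid_knob (a point): middle of the round light-wood knob of the RED lid (loose, 50 to 85 g). Knob 24 mm in diameter, 26 mm tall, upright; it stands on a red disc 56 mm in diameter and 8 mm thick, whose top is 13 mm below this point; under the disc a plug 37 mm in diameter and 12 mm deep, with a bevelled foot. The lid starts upright, standing on its plug, on the left or the right side of the carousel. z axis up along the knob
- red_lid_seat (a point): point on the axis of the red lid at the underside of its disc, 21 mm below the middle of the knob: it meets jar_mouth when the lid is fully seated. z axis up when the lid is upright
- jar_mouth (a point): centre of the rim of the marked jar, 120 mm above the counter: the only open jar on the carousel, white ceramic with a red band round its foot. Outside 50 mm, inside 43 mm in diameter (3 mm of play all round the plug), 90 mm tall. It is fixed to the turntable, its centre 95 mm from the axis, and moves with it. Five closed jars of the same size, tops 122 mm above the counter, stand fixed on the same ring every 60 degrees
- axis (a point): point on the carousel's vertical turning axis, on the turntable's top, 30 mm above the counter. Wooden turntable 280 mm in diameter, with a wooden centre post of 42 mm, up to 129 mm above the counter. The foot below is fixed to the counter, and stands differently each time; its x axis points away from the pointer
- front (a point): the front place: where the centre of the marked jar's rim is when the jar stands at the front, right at the green pointer (95 mm from the axis, 120 mm above the counter). The pointer is a flat bright green arrow, 48 mm wide, 8 mm high, that sticks out from the foot under the turntable to 190 mm from the axis, roughly towards the robot
- turntable (a joint): angle of the turntable in rad: 0 with the marked jar at the green pointer, growing anticlockwise seen from above. It starts between 0.6 and 2.0 and turns freely against slight friction (about 0.12 N m), and stays where it is left
- blue_lid_knob (a point): middle of the steel knob of a larger BLUE lid (disc 68 mm) that belongs elsewhere: leave it alone. The middle of the knob is 33 mm above the counter
- mill: dark wooden pepper mill, 56 mm wide, 155 mm tall; origin at its underside's centre. Leave it alone
- cup: steel measuring cup, 92 mm wide, 55 mm tall, wire handle at its -y side reaching 78 mm from its axis; origin at its underside's centre. Leave it alone
- cutter: round steel pastry cutter, 70 mm wide, 30 mm tall; origin at its underside's centre. Leave it alone
- spoon: wooden spoon, 240 mm long, lying flat; origin at its middle, underneath. Leave it alone
- soap: blue dish-soap bottle, 64 mm wide, 200 mm tall; origin at its underside's centre. Leave it alone
There are look-alikes about, which are no part of the job. What is shaped like the part that bears red_lid_knob but pink or turquoise is not meant.

How it is judged:
By the outcome, as a careful person would: the job done as asked, in the order asked, and still so for the second after the job is handed in, while the arm keeps its last pose, push and grip.
It also fails if it takes over 54 s, if anything falls off the work surface, if the arm or the gripper's body presses on something with over 40 N, if the wrist force passes 120 N, or if a joint passes its speed limit or range.

## Robot

A 7-joint arm with a two-finger parallel gripper is mounted at the origin on the work surface. World frame = base frame: x ahead of the robot, y to its left, z up, the work surface at z = 0. Lengths are in m, angles in rad, forces in N, time in s.
With the tool pointing down it reaches from about 0.425 to 0.875 m from the base axis. Payload 4.7 kg.
Tool frame: the origin (TCP) lies midway between the tips of the shut fingers; the grasp point (between the pads) lies 19 mm behind it; z points along the fingers, y is the direction in which the jaws open and shut (so a half turn about z gives the same grasp; the last joint's range is limited). The gripper opens to 85 mm and grips with 20 to 120 N. Pads are 22 mm wide; open, the fingers measure 114 mm over their backs; the gripper's body (76 mm by 85 mm) begins 54 mm behind the grasp point. The pads swing forward as they close: fully open they stand 13 mm farther back than shut.
Start: joints at [1.161, 0.321, -0.07, 1.45, 0.023, 1.371, -0.057], TCP at [0.267, -0.593, 0.231] pointing down, gripper open.
Joint ranges: [-2.86, 2.86], [-0.3, 2.09], [-1.38, 1.24], [0.06, 2.45], [-1.56, 4.7], [0.09, 2.05], [-2.69, 2.69]. Speed limits (rad/s): [2.57, 2.57, 3.14, 3.14, 3.14, 3.14, 3.14].

## Interface

Orientations are given as [roll, pitch, yaw] about the fixed x, y, z axes, in that order (R = Rz(yaw) Ry(pitch) Rx(roll)).
In Python, from rig import r, snapshot gives the robot as it stands. The module is installed in compiled form; this text tells all that it offers.
- The arm moves only by the tool jog_arm, never from a script. Its argument "moves" is a list of rows, each a list of 7 numbers: the turn, a rotation vector about the world's x, y, z in degrees, then the shift along the world's x, y, z in m, then the opening, from -1 (shut) to 1 (fully open), so that 0 is half open. A call has 1 to 20 rows; each row shifts and turns the pose as measured when the row begins; what a row does not reach is not made up. A row lasts 1/12 s, in which the tool goes at most 41.7 mm and 7.16 degrees, less where a joint would pass 70% of its speed; a pose out of reach is approached as far as the arm can. A call with a gripper value outside its range is refused whole. The fingers move at their own pace and stop on an object; the grip force is fixed at half the most. Time passes only in rows, so rows that do not move let the fingers close. It gives the time, the measured TCP pose, the force and the opening at its end, in the units of the state.
- r.get_state(): the state, without advancing time (a new reading comes with each control period).
- snapshot(name): name is "scene" or "top"; returns a dict with "img" (420x560x3 uint8, red, green, blue), "depth" (420x560 float32, m along the optical axis (not along the pixel's ray), 0 where there is no reading), "fx", "fy", "cx", "cy" (pixels), "k1" (the pictures are not rectified: a ray, as slopes to the right and down, at radius r is drawn at 1 + k1 r^2 times it, then the intrinsics apply), "rvec" (rotation vector, rad) and "tvec" (3), from world to camera coordinates, as OpenCV has them. Camera axes: x right, y down, z forward; pixel columns grow to the right and rows downward; lengths in m; the calibration is good to about 2 mm. A picture is of the moment at which its call begins.
- r.sign_off(): hands the job in, once; it reports no verdict.
The state is a dict: "clock": time; "joint_pos": joint angles; "joint_velocities": joint speeds; "joint_efforts": joint torques, N m; "position": TCP position; "tcp_rot": TCP orientation; "contact_force": force on the tool from outside, world axes, zero at the start; "wrist_torque": the same for the moment, N m; "opening": opening from 0.0 (shut) to 1.0 (fully open).
Only numpy, scipy, OpenCV 4.12 (cv2) and the standard library are available. Lean on these libraries where they do the work, as an engineer would, in place of code of your own. Each camera call takes 0.05 s, during which the arm holds its last target. There are 200 camera calls.

## Working session

There is one attempt and no reset: what is moved stays moved. The work goes in short steps, Python scripts to look and compute and a tool call to move; the robot and the scene stay as the last step left them, time stands still between calls to the robot, and variables do not carry over. Pictures are saved under pics/ and viewed, about 8 in all and at most 12, crops included, and the job is handed in when it is done.

Besides the shell and the picture viewer there is one more tool, called after ">>>" as name([rows], argument=value, ...), one row to a line, values as JSON. jog_arm: Moves the arm, as the interface text tells. Its arguments: {"type":"object","properties":{"moves":{"type":"array"}},"required":["moves"]}

```bash
mkdir -p pics; cat > h.py <<'E'
import numpy as np, cv2
from rig import r, snapshot
def cam(s):
    R=cv2.Rodrigues(np.array(s["rvec"],float))[0]; t=np.array(s["tvec"],float).ravel()
    return R,t
def ray(s,uv):
    uv=np.atleast_2d(uv).astype(float)
    K=np.array([[s["fx"],0,s["cx"]],[0,s["fy"],s["cy"]],[0,0,1]])
    n=cv2.undistortPoints(uv[:,None],K,np.array([s["k1"],0,0,0.]))[:,0]
    R,t=cam(s); d=np.c_[n,np.ones(len(n))]
    return -R.T@t, d@R, d
def onplane(s,uv,z):
    c,d,_=ray(s,uv); return c+d*((z-c[2])/d[:,2])[:,None]
def cloud(s):
    h,w=s["depth"].shape; v,u=np.mgrid[:h,:w]
    c,d,_=ray(s,np.c_[u.ravel(),v.ravel()])
    return (c+d*s["depth"].ravel()[:,None]).reshape(h,w,3)
def save(s,n,box=None,sc=1):
    im=s["img"][:,:,::-1]
    if box: im=im[box[1]:box[3],box[0]:box[2]]
    cv2.imwrite(f"pics/{n}.png",cv2.resize(im,None,fx=sc,fy=sc,interpolation=cv2.INTER_CUBIC))
E
python3 - <<'E'
from h import *
for n in("scene","top"):
    s=snapshot(n); save(s,n+"0",None,1.4); R,t=cam(s); print(n,-R.T@t,R[2])
    np.save(n+"0.npy",s,allow_pickle=True)
print(r.get_state())
E
```

```text
scene [ 1.48016881 -0.62816501  1.15648889] [-0.63004615  0.38302858 -0.67552273]
top [ 0.31083788 -0.03833177  1.32578112] [ 0.14550095  0.00146575 -0.98935703]
{'clock': 0.1, 'joint_pos': array([ 1.16110828,  0.32176514, -0.07008208,  1.45157252,  0.02260301,
        1.37079532, -0.05691438]), 'joint_velocities': array([-5.75331664e-04, -7.26185023e-05,  9.82779447e-04, -2.82676506e-03,
        6.26538367e-05,  1.70559801e-04,  1.23047335e-03]), 'joint_efforts': array([-9.28953273e-05, -4.94877005e+01, -3.83928102e-01, -3.15208125e+01,
        1.31176462e-02,  7.43315904e-03, -1.75481466e-05]), 'position': array([ 0.26704344, -0.59207475,  0.23031249]), 'tcp_rot': array([-3.13984185e+00,  9.76720731e-05,  4.23800138e-01]), 'contact_force': array([0.43467485, 0.19156536, 0.00082719]), 'wrist_torque': array([-0.00331775, -0.0228088 , -0.00758818]), 'opening': 0.9997604972045933}
```

View pics/scene0.png

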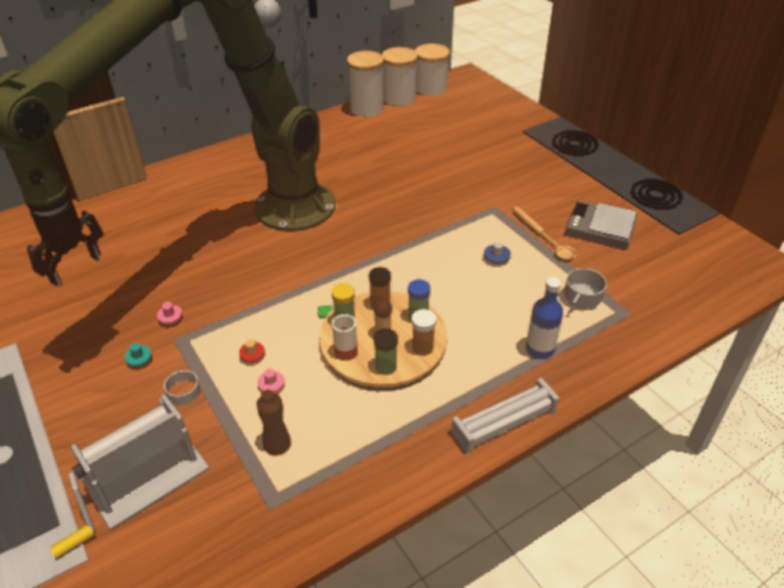

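View pics/top0.png

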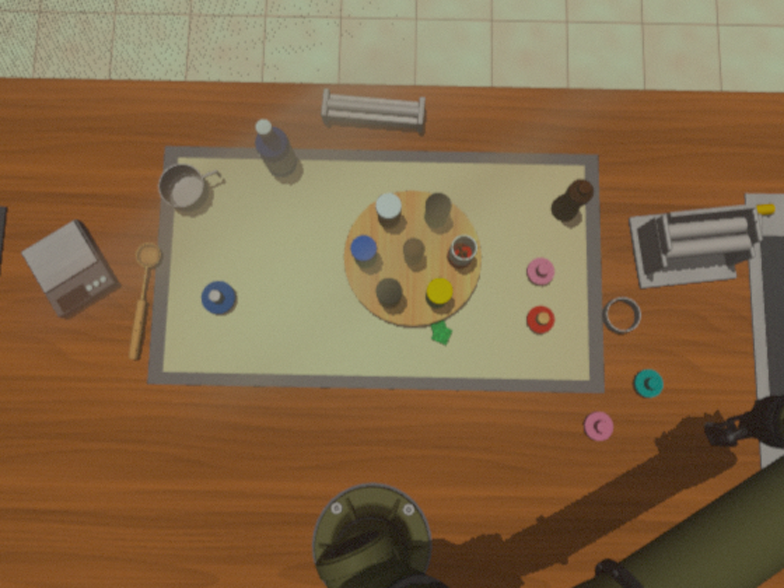

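Scene picture: the red lid is at about (251,351), the pink look-alikes at (271,381) and (169,313), and the open jar at (344,335). In the top picture the red lid is at (541,319), the open jar at (462,250) and the green arrow at (441,332). These are all in the 1.4x pixels.

```bash
cat > m.py <<'E'
from h import *
from scipy.optimize import least_squares
def fitc(p,rad=None):
    c0=p.mean(0)
    if rad: q=least_squares(lambda c:np.hypot(*(p-c[:2]).T)-rad,c0,loss='soft_l1',f_scale=.002).x; return q,rad
    q=least_squares(lambda c:np.hypot(*(p-c[:2]).T)-c[2],[*c0,.05],loss='soft_l1',f_scale=.002).x; return q[:2],q[2]
def big(m):
    n,l,st,ce=cv2.connectedComponentsWithStats(m.astype(np.uint8)); i=1+np.argmax(st[1:,4]); return l==i
def hsv(s): return cv2.cvtColor(s["img"],cv2.COLOR_RGB2HSV).astype(int)
def outline(m):
    c=max(cv2.findContours(m.astype(np.uint8),cv2.RETR_EXTERNAL,cv2.CHAIN_APPROX_NONE)[0],key=len); return c[:,0].astype(float)
E
python3 - <<'E'
from m import *
for n in("top","scene"):
    s=np.load(n+"0.npy",allow_pickle=True).item(); P=cloud(s); H=hsv(s); z=P[:,:,2]
    reg=(abs(P[:,:,0]-.55)<.25)&(abs(P[:,:,1]+.12)<.35)
    tt=big(reg&(z>.02)&(z<.04)); print(n,"tt z",np.median(z[tt]))
    o=P[tt]; 
    # outline of turntable
    c=outline(tt); hull=cv2.convexHull(c.astype(np.float32))[:,0]
    print(" axis",fitc(onplane(s,hull,.03)[:,:2]))
    g=big((H[:,:,0]>50)&(H[:,:,0]<75)&(H[:,:,1]>150)&(H[:,:,2]>80)&reg); gp=P[g]; print(" green",g.sum(),gp.mean(0),np.array([onplane(s,np.argwhere(g)[:,::-1],.008).mean(0)]))
    red=((H[:,:,0]<6)|(H[:,:,0]>175))&(H[:,:,1]>190)&(H[:,:,2]>90)&reg
    for l,st,ce in [(cv2.connectedComponentsWithStats(red.astype(np.uint8)))[1:]]:
        for i in range(1,len(st)):
            if st[i,4]>15:
                q=P[l==i]; print(" red",ce[i],st[i],np.median(q,0)); 
                if st[i,3]<60:
                    a=outline(l==i); print("   circ",fitc(onplane(s,a,.02)[:,:2]),"hull",fitc(onplane(s,cv2.convexHull(a.astype(np.float32))[:,0],.02)[:,:2]))
    hi=reg&(z>.108)&(z<.135)
    l,st,ce=cv2.connectedComponentsWithStats(hi.astype(np.uint8))[1:]
    for i in range(1,len(st)):
        if st[i,4]>25:
            a=outline(l==i); hh=cv2.convexHull(a.astype(np.float32))[:,0]
            print(" hi",ce[i].round(),st[i,4],np.median(P[l==i],0).round(4),*[np.round(x,4) for x in fitc(onplane(s,hh,.121)[:,:2])])
E
```

```text
top tt z 0.030160774750604302
 axis (array([ 0.563323  , -0.06961981]), np.float64(0.13914128636947154))
 green 1 [ 0.31083788 -0.03833177  1.32578112] [[ 0.41215895 -0.12538835  0.008     ]]
 red [380.57894737 226.05263158] [377 220   9  14  38] [ 0.44872049 -0.3136884   0.02076998]
   circ (array([ 0.44462305, -0.32934424]), np.float64(0.019690371436500983)) hull (array([ 0.44733017, -0.3216622 ]), np.float64(0.017834034382431287))
 hi [198. 107.] 169 [0.7442 0.1932 0.1265] [0.7621 0.2051] 0.0315
 hi [412. 141.] 119 [ 0.6643 -0.372   0.1296] [ 0.6765 -0.3836] 0.0251
 hi [277. 147.] 282 [ 0.6433 -0.0214  0.1218] [ 0.6435 -0.0204] 0.0255
 hi [313. 147.] 283 [ 0.646  -0.1148  0.1219] [ 0.646  -0.1144] 0.0253
 hi [259. 178.] 277 [0.5595 0.0259 0.1217] [0.5601 0.0252] 0.0249
 hi [331. 177.] 106 [ 0.5668 -0.1641  0.1186] [ 0.5654 -0.1638] 0.0251
 hi [295. 178.] 190 [ 0.561  -0.0687  0.1226] [ 0.5619 -0.0695] 0.0204
 hi [278. 208.] 285 [ 0.4799 -0.0251  0.1218] [ 0.4797 -0.0244] 0.0249
 hi [314. 208.] 288 [ 0.4819 -0.1195  0.1221] [ 0.4822 -0.1192] 0.0247
scene tt z 0.029095726359424035
 axis (array([ 0.57220639, -0.07038118]), np.float64(0.14100191459989744))Traceback (most recent call last):
  File "<stdin>", line 10, in <module>
  File "m.py", line 8, in big
    n,l,st,ce=cv2.connectedComponentsWithStats(m.astype(np.uint8)); i=1+np.argmax(st[1:,4]); return l==i
                                                                        ~~~~~~~~~^^^^^^^^^^
    return _wrapfunc(a, 'argmax', axis=axis, out=out, **kwds)
    return bound(*args, **kwds)
ValueError: attempt to get argmax of an empty sequence
```

```bash
python3 - <<'E'
from m import *
ax=np.array([.5628,-.0695])
for n in("top","scene"):
    s=np.load(n+"0.npy",allow_pickle=True).item(); P=cloud(s); H=hsv(s); z=P[:,:,2]
    I=s["img"].astype(int); R_,G,B=I[:,:,0],I[:,:,1],I[:,:,2]
    reg=(abs(P[:,:,0]-.5)<.2)&(abs(P[:,:,1]+.15)<.25)
    g=big(reg&(G>1.6*R_)&(G>1.4*B)&(G>60)&(z<.02)); Q=onplane(s,np.argwhere(g)[:,::-1],.008)[:,:2]; d=Q-ax
    print(n,"green",g.sum(),Q.mean(0),"angle",np.degrees(np.arctan2(*d.mean(0)[::-1])),"maxr",np.hypot(*d.T).max())
    far=d[np.hypot(*d.T)>np.hypot(*d.T).max()-.008]; print(" tip",far.mean(0)+ax,np.degrees(np.arctan2(*far.mean(0)[::-1])))
    th=np.degrees(np.arctan2(d[:,1],d[:,0])%(2*np.pi)); print(" angle range",th.min(),th.max())
    red=(R_>1.9*G)&(abs(G-B)<40)&(R_>90)&(H[:,:,1]>180)&((H[:,:,0]<6)|(H[:,:,0]>174))&reg&(z<.06)
    m=reg&(z>.012)&(z<.07)&(np.hypot(P[:,:,0]-.445,P[:,:,1]+.325)<.045)
    for nm,mm in(("red",red),("depth",m)):
        mm=big(mm); a=cv2.convexHull(outline(mm).astype(np.float32))[:,0]
        print(" ",nm,mm.sum(),np.argwhere(mm).mean(0)[::-1],fitc(onplane(s,a,.016)[:,:2]),fitc(onplane(s,a,.016)[:,:2],.028))
    k=m&(z>.036); print(" knob",k.sum(),P[k].mean(0),onplane(s,np.argwhere(k)[:,::-1],.046).mean(0), z[k].max())
E
```

```text
top green 147 [ 0.41499354 -0.12923229] angle -157.99513376463386 maxr 0.1830777370101586
 tip [ 0.3975292  -0.13663885] -157.8912702854788
 angle range 195.65267244318204 208.51922119866148
  red 141 [384.4751773  228.21276596] (array([ 0.44484796, -0.32948524]), np.float64(0.0245331421885976)) (array([ 0.44304954, -0.32820752]), 0.028)
  depth 308 [385.78246753 228.24675325] (array([ 0.4436364 , -0.33034962]), np.float64(0.027766223646201616)) (array([ 0.4436737 , -0.33036847]), 0.028)
 knob 60 [ 0.44326052 -0.32923296  0.04579692] [ 0.44323939 -0.32918588  0.046     ] 0.05118974167322965
scene green 42 [ 0.41241321 -0.13222699] angle -157.3587694282756 maxr 0.17579177011126146
 tip [ 0.40370231 -0.13280075] -158.30370446716273
 angle range 196.66457048767631 208.35033032746577
  red 106 [179.80188679 252.62264151] (array([ 0.44679675, -0.3294719 ]), np.float64(0.0251336741435439)) (array([ 0.44550656, -0.33011265]), 0.028)
  depth 237 [179.63291139 250.68776371] (array([ 0.44308362, -0.32775234]), np.float64(0.03113579180337945)) (array([ 0.44493727, -0.32772446]), 0.028)
 knob 50 [ 0.44954997 -0.32894844  0.04392376] [ 0.45146077 -0.32950571  0.046     ] 0.05003766953468358
```

>>> jog_arm([
  [0,0,0,0.018,0.026,-0.008,0.2],
  [0,0,0,0.018,0.026,-0.008,0.2],
  [0,0,0,0.018,0.026,-0.008,0.2],
  [0,0,0,0.018,0.026,-0.008,0.2],
  [0,0,0,0.018,0.026,-0.008,0.2],
  [0,0,0,0.018,0.026,-0.008,0.2],
  [0,0,0,0.018,0.026,-0.008,0.2],
  [0,0,0,0.018,0.026,-0.008,0.2],
  [0,0,0,0.018,0.026,-0.008,0.2],
  [0,0,0,0.014,0.026,-0.008,0.2],
  [0,0,0,0,0,0,0.2],
  [0,0,0,0,0,0,0.2],
])

```text
clock: 1.1
position: [0.4415, -0.3174, 0.1408]
tcp_rot: [-3.132, 0.007, 0.418]
contact_force: [0.1, -0.5, 0.1]
opening: 0.599
```

>>> jog_arm([
  [-0.17,-0.3,0,0.001,-0.006,-0.02,0.2],
  [-0.17,-0.3,0,0.001,-0.006,-0.02,0.2],
  [0,0,0,0,0,-0.02,0.2],
  [0,0,0,0,0,-0.01,0.2],
  [0,0,0,0,0,0,0.2],
  [0,0,0,0,0,0,0.2],
])

```text
clock: 1.6
position: [0.4423, -0.3324, 0.0692]
tcp_rot: [3.139, -0.0, 0.416]
contact_force: [0.8, 0.3, -0.3]
opening: 0.599
```

```bash
python3 - <<'E'
from m import *
a=snapshot("scene"); b=snapshot("top")
f=lambda s,x0,y0:cv2.resize(s["img"][y0:y0+120,x0:x0+120,::-1],(400,400),interpolation=cv2.INTER_CUBIC)
cv2.imwrite("pics/g1.png",np.hstack([f(a,120,190),f(b,325,170)]))
print(r.get_state()["position"],r.get_state()["tcp_rot"])
E
```

```text
[ 0.44282821 -0.33260644  0.06992933] [ 3.13791813e+00 -9.76450781e-04  4.16141535e-01]
```

View pics/g1.png

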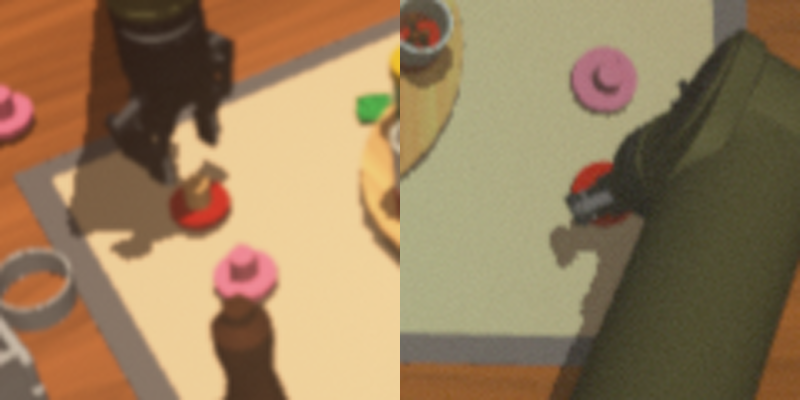

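The fingers straddle the red lid's wooden knob: it is at (205,190) in the left half, and nothing else is near them. I'll descend.

>>> jog_arm([
  [0,0,0,0.001,0.002,-0.01,0.2],
  [0,0,0,0,0,-0.01,0.2],
  [0,0,0,0,0,-0.01,0.2],
  [0,0,0,0,0,-0.008,0.2],
  [0,0,0,0,0,-0.004,0.2],
  [0,0,0,0,0,0,0.2],
  [0,0,0,0,0,0,0.2],
])

```text
clock: 2.28
position: [0.4455, -0.3313, 0.0263]
tcp_rot: [3.134, -0.003, 0.416]
contact_force: [-1.1, -0.3, 0.6]
opening: 0.598
```

>>> jog_arm([
  [0.4,0,0,-0.0015,0.001,-0.003,0.2],
  [0,0,0,0,0,0,0.0],
  [0,0,0,0,0,0,-0.3],
  [0,0,0,0,0,0,-1],
  [0,0,0,0,0,0,-1],
  [0,0,0,0,0,0,-1],
  [0,0,0,0,0,0,-1],
  [0,0,0,0,0,0,-1],
  [0,0,0,0,0,0,-1],
])

```text
clock: 3.03
position: [0.4445, -0.3308, 0.0242]
tcp_rot: [3.139, -0.007, 0.416]
contact_force: [-0.0, -0.1, -0.3]
opening: 0.256
```

>>> jog_arm([
  [0,0.2,0,0,0,0.008,-1],
  [0,0.2,0,0,0,0.018,-1],
  [0,0,0,0,0,0.03,-1],
  [0,0,0,0,0,0.03,-1],
  [0,0,0,0,0,0.03,-1],
  [0,0,0,0,0,0.02,-1],
  [0,0,0,0,0,0.01,-1],
  [0,0,0,0,0,0,-1],
  [0,0,0,0,0,0,-1],
])

```text
clock: 3.78
position: [0.4422, -0.3282, 0.1785]
tcp_rot: [-3.138, 0.002, 0.417]
contact_force: [-0.4, 0.2, -0.6]
opening: 0.26
```

>>> jog_arm([
  [0,0,0,0.007,0.009,0,-1],
  [0,0,0,0.013,0.0175,0,-1],
  [0,0,0,0.013,0.0175,0,-1],
  [0,0,0,0.013,0.0175,0,-1],
  [0,0,0,0.013,0.0175,0,-1],
  [0,0,0,0.013,0.0175,0,-1],
  [0,0,0,0.013,0.0175,0,-1],
  [0,0,0,0.013,0.0175,0,-1],
  [0,0,0,0.013,0.0175,0,-1],
  [0,0,0,0.007,0.009,0,-1],
  [0,0,0,0,0,0,-1],
  [0,0,0,0,0,0,-1],
  [0,0,0,0,0,0,-1],
])

```text
clock: 4.87
position: [0.5555, -0.1498, 0.156]
tcp_rot: [-3.107, 0.023, 0.42]
contact_force: [-0.5, -0.1, -0.9]
opening: 0.262
```

```bash
python3 - <<'E'
from m import *
a=snapshot("scene"); b=snapshot("top")
f=lambda s,x0,y0:cv2.resize(s["img"][y0:y0+120,x0:x0+120,::-1],(400,400),interpolation=cv2.INTER_CUBIC)
cv2.imwrite("pics/g2.png",np.hstack([f(a,190,165),f(b,270,120)]))
st=r.get_state();print(st["position"],st["tcp_rot"],st["contact_force"])
for s,x0,y0 in((a,190,165),(b,270,120)):
    I=s["img"].astype(int);H=hsv(s);P=cloud(s)
    m=(I[:,:,0]>1.9*I[:,:,1])&(H[:,:,1]>180)&((H[:,:,0]<6)|(H[:,:,0]>174))&(I[:,:,0]>80)&(P[:,:,2]>.13)&(P[:,:,2]<.22)
    m=big(m); o=cv2.convexHull(outline(m).astype(np.float32))[:,0]
    print(m.sum(),np.argwhere(m).mean(0)[::-1],np.median(P[m],0),fitc(onplane(s,o,st["position"][2]-.008)[:,:2],.028))
E
```

```text
[ 0.55529127 -0.15094387  0.15627564] [-3.10788113  0.02308593  0.41772249] [ 0.09519754 -0.98375892 -0.47643796]
72 [250.41666667 220.70833333] [ 0.57318229 -0.144431    0.1513764 ] (array([ 0.55449067, -0.14875349]), 0.028)Traceback (most recent call last):
  File "<stdin>", line 9, in <module>
  File "m.py", line 8, in big
    n,l,st,ce=cv2.connectedComponentsWithStats(m.astype(np.uint8)); i=1+np.argmax(st[1:,4]); return l==i
                                                                        ~~~~~~~~~^^^^^^^^^^
    return _wrapfunc(a, 'argmax', axis=axis, out=out, **kwds)
    return bound(*args, **kwds)
ValueError: attempt to get argmax of an empty sequence
```

View pics/g2.png

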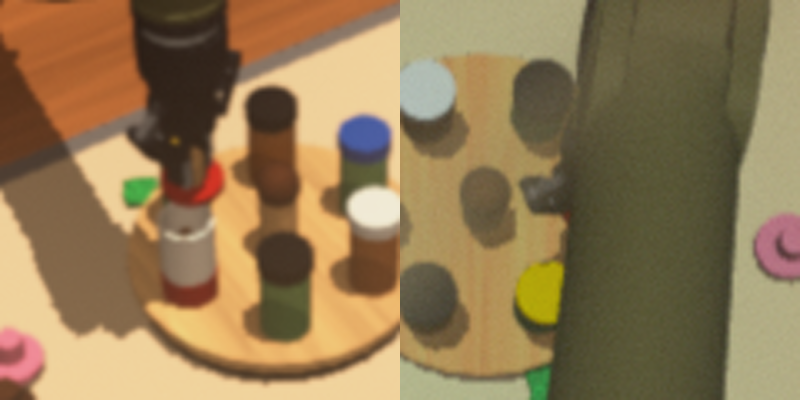

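Left half: the red lid hangs at about (195,180), just up and behind the jar mouth at (188,230). The tool sagged and tilted about 2° during the quick transfer. I'll level it and trim its position with small rows.

>>> jog_arm([
  [-0.4,-0.7,0,0.003,-0.004,0.003,-1],
  [-0.4,-0.7,0,0.003,-0.004,0.002,-1],
  [-0.4,-0.6,0,0.003,-0.004,0.001,-1],
  [0,0,0,0.001,-0.001,0,-1],
  [0,0,0,0,0,0,-1],
  [0,0,0,0,0,0,-1],
  [0,0,0,0,0,0,-1],
])

```text
clock: 5.55
position: [0.5647, -0.1718, 0.1644]
tcp_rot: [3.134, -0.003, 0.408]
contact_force: [0.2, -0.1, -1.3]
opening: 0.255
```

>>> jog_arm([
  [0.2,0,0.2,0.0005,0.003,-0.001,-1],
  [0.2,0,0.2,0,0.003,-0.001,-1],
  [0,0,0,0,0.001,0,-1],
  [0,0,0,0,0,0,-1],
  [0,0,0,0,0,0,-1],
  [0,0,0,0,0,0,-1],
])

```text
clock: 6.05
position: [0.5651, -0.1628, 0.1617]
tcp_rot: [-3.14, -0.006, 0.417]
contact_force: [0.0, -0.5, -0.4]
opening: 0.258
```

>>> jog_arm([
  [0,0.3,0,0,-0.001,-0.004,-1],
  [0,0,0,0,0,-0.004,-1],
  [0,0,0,0,0,-0.003,-1],
  [0,0,0,0,0,0,-1],
  [0,0,0,0,0,0,-1],
  [0,0,0,0,0,0,-1],
])

```text
clock: 6.55
position: [0.5648, -0.164, 0.1488]
tcp_rot: [-3.137, 0.001, 0.417]
contact_force: [-0.0, 0.3, -0.7]
opening: 0.256
```

```bash
python3 - <<'E'
from m import *
a=snapshot("scene")
st=r.get_state();print(st["position"],st["tcp_rot"],st["contact_force"])
save(a,"g3",(210,190,290,270),7)
E
```

```text
[ 0.56485282 -0.16398     0.1489429 ] [-3.13749853e+00  5.68113998e-04  4.17304747e-01] [ 0.05812409  1.21127857 -1.15510418]
```

View pics/g3.png

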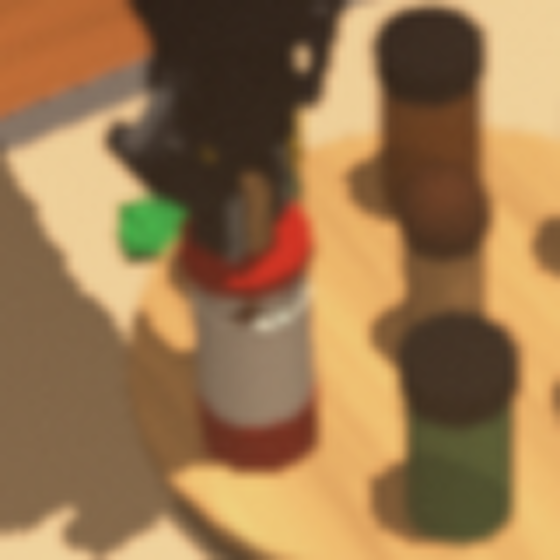

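Picture: the lid disc is at about (249,245), just above the jar rim at about (256,300). It may be a millimetre or two too far image-left, so I'll check the edges numerically.

```bash
python3 - <<'E'
from m import *
a=snapshot("scene"); I=a["img"].astype(int)
for v in range(220,258,2):
    print(v," ".join("%d/%d/%d"%tuple(I[v,u]) for u in list(range(234,242))+[0]+list(range(250,258)) ))
R,t=cam(a)
def proj(p): 
    K=np.array([[a["fx"],0,a["cx"]],[0,a["fy"],a["cy"]],[0,0,1]])
    return cv2.projectPoints(np.array(p,float),a["rvec"],a["tvec"],K,np.array([a["k1"],0,0,0.]))[0][:,0]
print(proj([[.565,-.164,.140],[.565,-.164,.12],[.565,-.164,.08],[.565,-.164,.04]]))
E
```

```text
220 69/151/65 68/132/56 67/94/44 61/55/33 57/43/31 55/42/30 56/42/30 61/48/36 183/102/50 134/51/37 182/56/39 205/71/46 218/115/68 229/156/91 230/171/100 229/172/100 230/173/101
222 78/155/66 88/119/53 87/68/35 72/44/30 60/43/31 56/42/30 55/41/29 60/47/34 184/103/52 191/51/35 204/51/35 208/54/37 212/74/47 224/125/74 232/167/98 232/175/103 230/172/101
224 130/150/71 132/110/56 105/61/36 82/42/29 68/42/29 61/42/30 58/42/29 60/46/34 184/104/52 201/51/36 208/53/37 206/53/36 207/65/42 214/107/63 228/155/90 234/177/104 234/179/105
226 163/124/69 130/80/48 107/50/32 103/42/28 100/42/29 96/43/30 87/43/30 82/48/35 186/105/53 208/53/37 207/53/37 200/53/36 186/66/42 194/112/65 225/159/93 234/179/104 235/181/106
228 152/107/62 118/78/47 109/61/38 103/46/31 104/42/28 105/42/29 106/44/30 106/43/29 183/103/51 192/51/35 176/49/34 156/59/41 163/94/60 207/144/86 233/178/104 237/184/107 236/183/107
230 174/123/72 138/96/57 122/84/53 115/74/51 107/58/42 105/49/35 105/46/31 113/45/31 171/97/49 126/56/41 122/69/52 130/93/72 166/134/98 214/171/115 235/187/115 238/189/112 238/186/110
232 228/168/99 205/149/8
[... 1876 characters left out ...]
18/69 227/166/97 234/179/105
252 136/97/58 134/96/58 131/94/56 130/91/55 121/80/49 106/60/38 102/50/33 104/49/32 199/184/166 119/50/34 119/50/33 116/49/33 115/51/33 129/69/42 179/120/70 224/163/96 231/175/103
254 137/97/59 136/97/58 135/97/58 134/95/57 128/87/53 118/73/46 109/59/38 106/52/34 201/185/168 118/50/33 119/51/34 125/60/38 141/78/47 173/111/65 209/147/86 227/169/99 231/175/102
256 139/100/60 149/107/64 166/121/72 185/137/80 189/140/82 188/138/80 185/134/78 179/126/74 201/186/168 155/91/54 179/115/68 200/138/80 219/158/92 226/166/97 227/169/100 229/172/101 231/174/102
[[243.8885933  224.40495077]
 [244.25047474 229.34537201]
 [244.95478559 238.95472034]
 [245.63426849 248.217906  ]]
```

The edges agree. The lid centre is at column 244.7 and the jar at 245.8, and the same axis projects with a 1.05 px shift between those heights. So they line up to well under 1 mm, and I'll lower the lid.

>>> jog_arm([
  [0,0,0,0,0,-0.003,-1],
  [0,0,0,0,0,-0.003,-1],
  [0,0,0,0,0,-0.003,-1],
  [0,0,0,0,0,-0.002,-1],
  [0,0,0,0,0,-0.001,-1],
  [0,0,0,0,0,0,-1],
  [0,0,0,0,0,0,-1],
  [0,0,0,0,0,0,-1],
])

```text
clock: 7.32
position: [0.565, -0.1641, 0.1359]
tcp_rot: [-3.138, 0.0, 0.417]
contact_force: [-0.2, -0.1, -0.8]
opening: 0.256
```

>>> jog_arm([
  [0,0,0,0,0,-0.002,-1],
  [0,0,0,0,0,-0.001,-1],
  [0,0,0,0,0,-0.001,-1],
  [0,0,0,0,0,0,-1],
  [0,0,0,0,0,0,-1],
])

```text
clock: 7.73
position: [0.5653, -0.1641, 0.1319]
tcp_rot: [-3.138, -0.0, 0.417]
contact_force: [-0.3, 0.5, -0.7]
opening: 0.261
```

Near the seat now. I'll push down gently until it touches.

>>> jog_arm([
  [0,0,0,0,0,-0.001,-1],
  [0,0,0,0,0,0,-1],
  [0,0,0,0,0,-0.001,-1],
  [0,0,0,0,0,0,-1],
  [0,0,0,0,0,0,-1],
])

```text
clock: 8.15
position: [0.5664, -0.1641, 0.1317]
tcp_rot: [-3.14, -0.003, 0.417]
contact_force: [0.0, 0.0, 0.9]
opening: 0.258
```

>>> jog_arm([
  [0,0,0,0,0,0,-0.3],
  [0,0,0,0,0,0,0.1],
  [0,0,0,0,0,0,0.1],
  [0,0,0,0,0,0,0.1],
  [0,0,0,0,0,0,0.1],
])

```text
clock: 8.57
position: [0.566, -0.1642, 0.1308]
tcp_rot: [-3.14, -0.002, 0.417]
contact_force: [0.4, 0.9, -0.5]
opening: 0.551
```

```bash
python3 - <<'E'
from m import *
a=snapshot("scene")
st=r.get_state();print(st["position"],st["tcp_rot"],st["contact_force"],st["opening"])
save(a,"g4",(210,190,290,270),7)
E
```

```text
[ 0.56594392 -0.16423413  0.13085514] [-3.13971166e+00 -1.74603498e-03  4.17152976e-01] [-0.24087892  0.45764812 -0.21509352] 0.5483253419746762
```

View pics/g4.png

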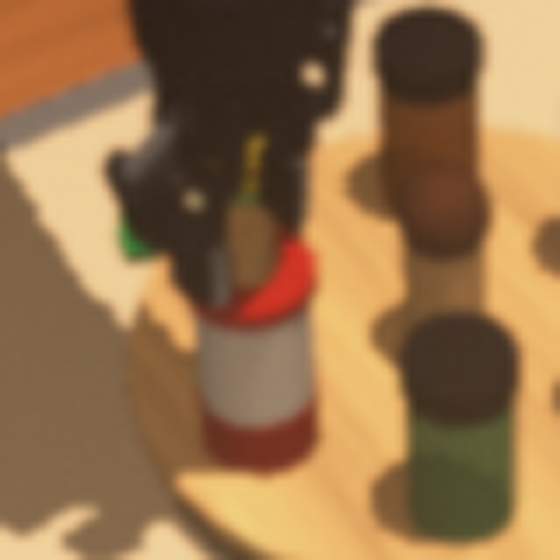

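The lid is released and sits flush and level on the jar: disc at (255,280), no gap at the rim. Now I'll grip it again where it stands.

>>> jog_arm([
  [0,0,0,0,0,0.001,-0.2],
  [0,0,0,0,0,0,-0.5],
  [0,0,0,0,0,0,-1],
  [0,0,0,0,0,0,-1],
  [0,0,0,0,0,0,-1],
  [0,0,0,0,0,0,-1],
  [0,0,0,0,0,0,-1],
])

```text
clock: 9.2
position: [0.5661, -0.1643, 0.1321]
tcp_rot: [-3.14, -0.002, 0.417]
contact_force: [-0.1, -0.1, -0.4]
opening: 0.252
```

>>> jog_arm([
  [0,0,-0.7,-0.0012,0,0,-1],
  [0,0,-1.4,-0.0023,0,0,-1],
  [0,0,-1.4,-0.0023,0,0,-1],
  [0,0,-1.4,-0.0023,0.0001,0,-1],
  [0,0,-1.4,-0.0023,0.0002,0,-1],
  [0,0,-1.4,-0.0023,0.0002,0,-1],
  [0,0,-1.4,-0.0023,0.0003,0,-1],
  [0,0,-1.4,-0.0023,0.0003,0,-1],
  [0,0,-0.7,-0.0012,0.0002,0,-1],
  [0,0,0,0,0,0,-1],
])

```text
clock: 10.03
position: [0.5468, -0.1627, 0.1323]
tcp_rot: [-3.141, -0.005, 0.2]
contact_force: [2.0, 0.3, -0.8]
opening: 0.255
```

```bash
cat > st.py <<'E'
from m import *
s=r.get_state();p=s["position"];d=p[:2]-[.5628,-.0695];R=cv2.Rodrigues(np.zeros(3))[0]
from scipy.spatial.transform import Rotation as T
print(p.round(4),s["tcp_rot"].round(4),"F",s["contact_force"].round(2),"M",s["wrist_torque"].round(2),"op",round(s["opening"],3))
print("r",np.hypot(*d).round(4),"th",np.degrees(np.arctan2(d[1],d[0])).round(2),"toolz",T.from_euler("xyz",s["tcp_rot"]).apply([0,0,1]).round(4))
E
python3 st.py
```

```text
[ 0.5468 -0.1627  0.1323] [-3.1414 -0.0051  0.1999] F [ 2.02  0.33 -0.75] M [-0.04 -0.27 -0.02] op 0.255
r 0.0946 th -99.74 toolz [ 0.0049  0.0012 -1.    ]
```

>>> jog_arm([
  [0,0.1,-0.7,-0.0012,0.0002,0,-1],
  [0,0.1,-1.4,-0.0023,0.0004,0,-1],
  [0,0.1,-1.4,-0.0023,0.0005,0,-1],
  [0,0,-1.4,-0.0022,0.0006,0,-1],
  [0,0,-1.4,-0.0022,0.0006,0,-1],
  [0,0,-1.4,-0.0022,0.0007,0,-1],
  [0,0,-1.4,-0.0022,0.0007,0,-1],
  [0,0,-1.4,-0.0021,0.0008,0,-1],
  [0,0,-1.4,-0.0021,0.0009,0,-1],
  [0,0,-1.4,-0.0021,0.001,0,-1],
  [0,0,-1.4,-0.0021,0.001,0,-1],
  [0,0,-1.4,-0.002,0.0011,0,-1],
  [0,0,-1.4,-0.002,0.0012,0,-1],
  [0,0,-0.7,-0.001,0.0006,0,-1],
  [0,0,0,0,0,0,-1],
])

```text
clock: 11.28
position: [0.5162, -0.1511, 0.1322]
tcp_rot: [-3.14, 0.001, -0.152]
contact_force: [1.0, 0.2, -1.1]
opening: 0.256
```

```bash
python3 st.py
```

```text
[ 0.5162 -0.1511  0.1322] [-3.140e+00  1.400e-03 -1.522e-01] F [ 1.01  0.25 -1.06] M [ 0.02 -0.35  0.  ] op 0.256
r 0.094 th -119.73 toolz [-0.0011  0.0018 -1.    ]
```

>>> jog_arm([
  [0,0,-0.7,-0.001,0.0005,0,-1],
  [0,0,-1.4,-0.002,0.0011,0,-1],
  [0,0,-1.4,-0.002,0.0011,0,-1],
  [0,0,-1.4,-0.002,0.0012,0,-1],
  [0,0,-1.4,-0.002,0.0012,0,-1],
  [0,0,-1.4,-0.0019,0.0013,0,-1],
  [0,0,-1.4,-0.0019,0.0013,0,-1],
  [0,0,-1.4,-0.0018,0.0014,0,-1],
  [0,0,-1.4,-0.0018,0.0015,0,-1],
  [0,0,-1.4,-0.0018,0.0015,0,-1],
  [0,0,-1.4,-0.0017,0.0016,0,-1],
  [0,0,-1.4,-0.0017,0.0016,0,-1],
  [0,0,-1.4,-0.0016,0.0017,0,-1],
  [0,0,-1.4,-0.0016,0.0017,0,-1],
  [0,0,-1.4,-0.0015,0.0017,0,-1],
  [0,0,-0.7,-0.0008,0.0009,0,-1],
  [0,0,0,0,0,0,-1],
])

```text
clock: 12.7
position: [0.4891, -0.1281, 0.1325]
tcp_rot: [-3.138, -0.003, -0.557]
contact_force: [0.8, 0.5, -1.4]
opening: 0.26
```

```bash
python3 st.py
```

```text
[ 0.4891 -0.1281  0.1325] [-3.1376 -0.0034 -0.5569] F [ 0.83  0.53 -1.37] M [-0.01 -0.32 -0.07] op 0.26
r 0.0941 th -141.51 toolz [ 0.005   0.0016 -1.    ]
```

>>> jog_arm([
  [0,0.1,-0.7,-0.0008,0.0009,0,-1],
  [0,0.1,-1.4,-0.0014,0.0018,0,-1],
  [0,0.1,-1.4,-0.0014,0.0018,0,-1],
  [0,0,-1.4,-0.0013,0.0019,0,-1],
  [0,0,-1.4,-0.0013,0.0019,0,-1],
  [0,0,-1.4,-0.0012,0.002,0,-1],
  [0,0,-1.4,-0.0012,0.002,0,-1],
  [0,0,-1.4,-0.0011,0.002,0,-1],
  [0,0,-1.4,-0.001,0.002,0,-1],
  [0,0,-0.7,-0.0005,0.001,0,-1],
  [0,0,0,0,0,0,-1],
])

```text
clock: 13.62
position: [0.4784, -0.1122, 0.1327]
tcp_rot: [-3.141, -0.002, -0.794]
contact_force: [1.6, -0.2, -1.3]
opening: 0.259
```

```bash
python3 st.py; cat > jars.py <<'E'
from m import *
import sys
s=snapshot("top"); P=cloud(s); z=P[:,:,2]; A=np.array([.5628,-.0695])
reg=(abs(P[:,:,0]-.563)<.14)&(abs(P[:,:,1]+.07)<.14)
l,st,ce=cv2.connectedComponentsWithStats((reg&(z>.108)&(z<.135)).astype(np.uint8))[1:]
for i in range(1,len(st)):
    if st[i,4]>40:
        o=cv2.convexHull(outline(l==i).astype(np.float32))[:,0]; c,R=fitc(onplane(s,o,.121)[:,:2])
        d=c-A; print(st[i,4],c.round(4),"R",round(R,4),"r",np.hypot(*d).round(4),"th",np.degrees(np.arctan2(d[1],d[0])).round(2),"mod60",(np.degrees(np.arctan2(d[1],d[0]))%60).round(2))
save(s,sys.argv[1],(235,100,375,260),3.5)
a=snapshot("scene"); save(a,sys.argv[1]+"s",(200,180,320,280),5)
E
python3 jars.py j1
```

```text
[ 0.4784 -0.1122  0.1327] [-3.1413e+00 -1.7000e-03 -7.9440e-01] F [ 1.58 -0.19 -1.35] M [-0.   -0.35 -0.04] op 0.259
r 0.0946 th -153.16 toolz [ 0.0014 -0.001  -1.    ]
284 [ 0.646  -0.0252] R 0.0255 r 0.0943 th 28.03 mod60 28.03
270 [ 0.6437 -0.1196] R 0.0252 r 0.0951 th -31.77 mod60 28.23
282 [0.5656 0.025 ] R 0.025 r 0.0946 th 88.29 mod60 28.29
129 [ 0.5626 -0.0679] R 0.0195 r 0.0016 th 96.03 mod60 36.03
287 [ 0.4827 -0.0199] R 0.0247 r 0.0942 th 148.26 mod60 28.26
```

View pics/j1s.png

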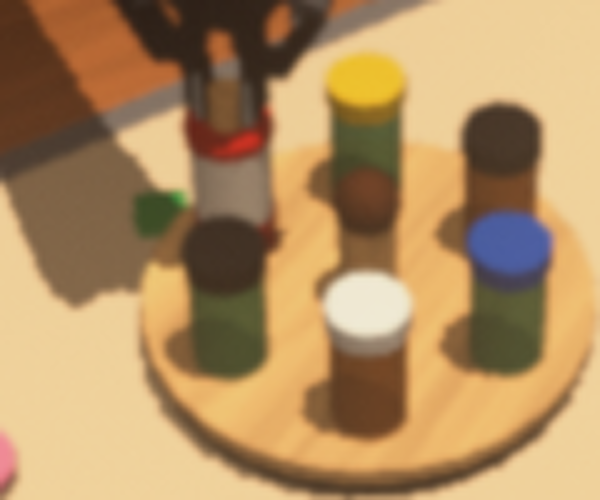

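The picture shows the lid on the marked jar at about (230,130), next to the green arrow. The turntable is at -151.8° from the jar positions, and the pointer at -158.0°, so about 6° remain.

>>> jog_arm([
  [0,0,-0.7,-0.0005,0.001,-0.0003,-1],
  [0,0,-1.2,-0.0009,0.0018,-0.0003,-1],
  [0,0,-1.2,-0.0009,0.0018,0,-1],
  [0,0,-1.2,-0.0008,0.0019,0,-1],
  [0,0,-1.2,-0.0008,0.0019,0,-1],
  [0,0,-0.8,-0.0005,0.0012,0,-1],
  [0,0,0,0,0,0,-1],
  [0,0,0,0,0,0,-1],
])

```text
clock: 14.38
position: [0.4743, -0.1029, 0.1325]
tcp_rot: [-3.141, -0.004, -0.916]
contact_force: [2.0, -0.5, -0.7]
opening: 0.259
```

```bash
python3 st.py; python3 jars.py j2
```

```text
[ 0.4743 -0.1029  0.1325] [-3.1409 -0.0036 -0.9157] F [ 1.97 -0.51 -0.68] M [-0.15 -0.4  -0.01] op 0.259
r 0.0946 th -159.33 toolz [ 0.0027 -0.0024 -1.    ]
279 [ 0.6507 -0.0337] R 0.0252 r 0.0949 th 22.18 mod60 22.18
281 [ 0.6373 -0.1275] R 0.0254 r 0.0945 th -37.89 mod60 22.11
286 [0.5755 0.0243] R 0.025 r 0.0947 th 82.29 mod60 22.29
58 [ 0.5618 -0.0674] R 0.0182 r 0.0023 th 115.82 mod60 55.82
289 [ 0.4881 -0.0116] R 0.025 r 0.0945 th 142.19 mod60 22.19
```

>>> jog_arm([
  [0.1,0.1,-0.1,-0.0001,0.0002,-0.0006,-1],
  [0,0,0,0,0,-0.0006,-1],
  [0,0,0,0,0,-0.0005,-1],
  [0,0,0,0,0,-0.0005,-1],
])

```text
clock: 14.82
position: [0.4744, -0.1028, 0.1321]
tcp_rot: [-3.141, -0.001, -0.918]
contact_force: [-1.2, 1.0, 5.0]
opening: 0.256
```

```bash
python3 st.py; python3 jars.py j3
```

```text
[ 0.4744 -0.1028  0.1321] [-3.1413e+00 -9.0000e-04 -9.1770e-01] F [-1.24  1.01  4.96] M [0.09 0.14 0.04] op 0.256
r 0.0945 th -159.34 toolz [ 8.e-04 -5.e-04 -1.e+00]
278 [ 0.6506 -0.034 ] R 0.0254 r 0.0947 th 22.01 mod60 22.01
282 [ 0.6375 -0.1275] R 0.0253 r 0.0946 th -37.83 mod60 22.17
284 [0.5756 0.0244] R 0.025 r 0.0948 th 82.23 mod60 22.23
62 [ 0.5615 -0.0664] R 0.0179 r 0.0034 th 113.37 mod60 53.37
287 [ 0.4884 -0.0114] R 0.0248 r 0.0944 th 142.02 mod60 22.02
```

View pics/j3s.png

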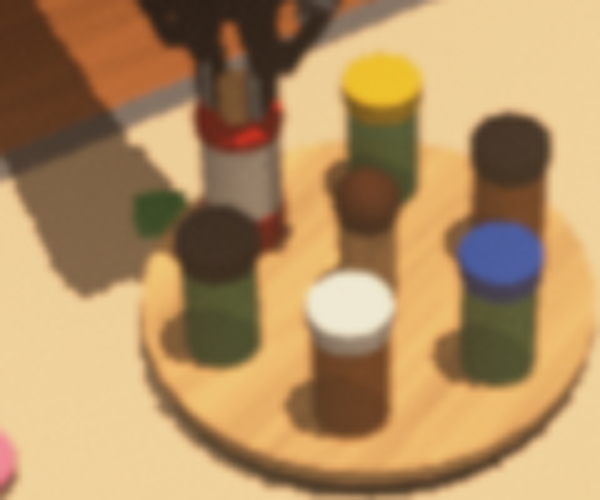

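The lid at about (238,120) is flush and level on the marked jar, pressed down with 5 N. The turntable is at -157.9° against the pointer's -158.0°. I'll rest briefly, then hand in.

>>> jog_arm([
  [0,0,0,0,0,0,-1],
  [0,0,0,0,0,0,-1],
  [0,0,0,0,0,-0.0005,-1],
  [0,0,0,0,0,-0.0005,-1],
])

```text
clock: 15.25
position: [0.4744, -0.1028, 0.132]
tcp_rot: [-3.141, -0.001, -0.918]
contact_force: [-1.2, 0.0, 6.9]
opening: 0.261
```

```bash
python3 st.py; python3 jars.py j4; python3 -c "
from rig import r
print(r.sign_off())"
```

```text
[ 0.4744 -0.1028  0.132 ] [-3.1414e+00 -1.0000e-03 -9.1780e-01] F [-1.16  0.05  6.85] M [0.09 0.24 0.04] op 0.261
r 0.0945 th -159.34 toolz [ 8.e-04 -7.e-04 -1.e+00]
277 [ 0.6508 -0.0339] R 0.0251 r 0.095 th 22.03 mod60 22.03
280 [ 0.6374 -0.1275] R 0.0254 r 0.0946 th -37.87 mod60 22.13
285 [0.5755 0.0243] R 0.025 r 0.0947 th 82.29 mod60 22.29
62 [ 0.5617 -0.0661] R 0.0176 r 0.0036 th 108.11 mod60 48.11
289 [ 0.4883 -0.0114] R 0.0249 r 0.0945 th 142.07 mod60 22.07
the job is handed in; nothing more can be done
None
```

I put the red lid on the red-banded jar, let go so it could settle, and saw it flush and level. Then I gripped the knob again and turned the carousel about 69° clockwise at roughly 0.3 rad/s to the green pointer. I handed in at about 15.4 s, still gripping the knob and pressing down with about 7 N.

- **Jar at the pointer:** the jar is at -157.9° and the pointer at -158.0°, both from the top camera. The scene camera put the pointer at -157.4° to -158.3°, but it saw less of the arrow.
- **Lid:** the tool is level to 0.1° and at the height it had when the lid was first seated. The lid sits about 1.4° ahead of the jar, which is within the plug's 3 mm of play. It may have risen by up to about 0.6 mm during the turn, and I pressed it back down at the end.
- **Everything else:** I touched nothing else on purpose, and the pictures showed no contact. I did not measure the other objects again at the end.

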